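# Pack and set the outrigger foot of a clamping stand

## Robot

A 6-joint arm with a two-finger parallel gripper is mounted at the origin on a cart in front of the work surface, level with it; the furniture and walls round the work are solid. World frame = base frame: x ahead of the robot, y to its left, z up, the work surface at z = 0. Lengths are in m, angles in rad, forces in N, time in s.
With the tool pointing down it reaches from about 0.35 to 0.875 m from the base axis. Payload 4.2 kg.
Tool frame: the origin (TCP) lies at the centre of the arm's flange, where the gripper is bolted on; the fingertips stand 182 mm ahead of it and the grasp point (between the pads) lies 164 mm ahead of it; z points along the fingers, y is the line along which they close (so a half turn about z gives the same grasp; the last joint's range is limited). The gripper opens to 87 mm and grips with 3 to 60 N. Pads are 19 mm wide; open, the fingers measure 117 mm over their backs; the gripper's body (75 mm by 190 mm) begins 51 mm behind the grasp point.
Start: joints at [1.542, 0.385, 0.008, 0, -1.194, -0.259], TCP at [0.177, 0.599, 0.405] pointing down, gripper open.
Joint ranges: [-3.14, 3.14], [-1.21, 2.06], [-1.07, 1.41], [-3.16, 2.05], [-2.99, -0.16], [-3.1, 3.1]. Speed limits (rad/s): [2.79, 2.79, 3.14, 3.14, 3.14, 3.14].

## Interface

Orientations are given as a 3x3 rotation matrix whose columns are the frame's x, y, z axes.
In Python, from rig import robot, viewer gives the robot as it stands. The module is installed in compiled form; this text tells all that it offers.
- The arm moves only by the tool jog_arm, never from a script. Its argument "increments" is one flat list of numbers, 4 for each row, row after row: the shift along the tool's x, y, z in mm, then the turn about the tool's z in degrees. A call has exactly 8 rows; each row is the pose to reach, as a shift and turn from the pose commanded when the call began, along the tool's axes at that moment; what a row does not reach only later rows make up. A row lasts 1/8 s, in which the tool goes at most 62.5 mm and 10.7 degrees, less where a joint would pass 70% of its speed; a pose out of reach is approached as far as the arm can. A call with a gripper value outside its range is refused whole. "grip" is the opening, from 0 (shut) to 1 (fully open), set as the call begins (left out, the last holds). The fingers move at their own pace and stop on an object; the grip force is fixed at half the most. Time passes only in rows, so rows that repeat a pose let the fingers close, or fill a call up. It gives the time, the measured TCP pose, the force, the opening and the grip force at its end, in the units of the state.
- robot.observe(): the state, without advancing time (a new reading comes with each control period).
- viewer.camera(name): name is "scene" or "side" or "wrist"; returns (picture, depth): 420x560x3 uint8, red, green, blue; 420x560 float32, m along the optical axis (not along the pixel's ray), 0 where there is no reading.
- viewer.camera_model(name): a dict with "fx", "fy", "cx", "cy" (pixels), "extrinsics" (4x4, takes a point from world to camera coordinates). Camera axes: x right, y up, looking along -z (the intrinsics and any distortion apply to the point x, -y, -z); pixel columns grow to the right and rows downward; lengths in m; the calibration is good to about 2 mm. A picture is of the moment at which its call begins: read the wrist's pose just before it. camera_model takes no time and is no camera call; for the wrist camera it gives the pose at the moment of the call.
- robot.hand_in(): hands the job in; it is judged then, once.
The state is a dict: "clock": time; "joints": joint angles; "joint_velocities": joint speeds; "tau": joint torques, N m; "ee_pos": TCP position; "orientation": TCP orientation; "wrist_force": force on the tool from outside, world axes, zero at the start; "wrist_torque": the same for the moment, N m; "finger_gap": finger opening in m; "grip_force": force on a finger pad.
Only numpy, scipy, OpenCV 4.12 (cv2) and the standard library are available. Lean on these libraries where they do the work, as an engineer would, in place of code of your own. Each camera call takes 0.05 s, during which the arm holds its last target. There are 200 camera calls.

## Task

The outrigger foot of the green clamping stand hangs in the air: slide the square wooden leg flat along the bench beneath it, so that the foot's whole pad is over the full-section wood. Then screw the foot down with the black knob (clockwise from above) until its pad just bears on the leg with light pressure (a few newtons), not jacked down hard. Let go, leaving the leg lying flat under the foot, and leave the tape measure, the masking tape and the mug alone.

Things in the scene. Friction and masses are not known exactly. Their poses are not given: they have to be found in the camera images.
- stand: Green steel stand, fixed: plate 150 x 200 mm, top 34 mm up, with a red-levered toggle clamp on it (to 151 mm up). Origin on the bench under the plate's centre, z up. On its -x side a riser (x -53 to -75 mm) carries a level arm, 32 mm wide, 64 to 80 mm up, to a round boss (radius 21 mm, 60 to 82 mm up, brass bushing to 85 mm) that is 155 mm from the origin along -x.
- foot_axis (a point): Point on the bench (z = 0) straight below the boss and its screw foot; axes as the stand's. The foot is a black rubber pad, radius 12 mm, 7 mm thick, on a 12 mm steel spindle (which sticks out up to 22 mm above the knob); its underside starts 39 to 47 mm above the bench (not measured) and cannot reach the bench itself. Apart from it, nothing of the stand within 75 mm is lower than 60 mm.
- knob_grip (a point): Centre of the black knob, 103.5 mm up: 40 mm diameter, 88.5 to 118.5 mm up; grip with 40 N or more. Clockwise from above lowers the foot 4 mm a radian; stays where left. Pad and screw each give 6 N/mm up or down: a bearing foot pushes the knob up against the hand by 6 to 12 N a radian; fingers closing may press the knob down: ease off. Let go, the foot bears about 12 N a radian past touch.
- leg_mid (a point): Loose square wooden leg, 35 x 35 x 240 mm (0.2 kg), lying on the bench to the right of the stand. This point is its centre, 17.5 mm up; y runs along its length, z up. The full section reaches from y -92 to +120 mm, the thin tenon from -120 to -92 mm; the plain (+y) end starts roughly towards the left.
- tape_measure_mid (a point): Yellow tape measure standing on the bench, 36 x 80 x 64 mm, point half-way up. A bystander.
- masking_tape_mid (a point): Roll of masking tape lying flat, 100 mm across, 24 mm high, point half-way up. A bystander.
- mug_mid (a point): White mug with blue spots, 93 mm high, 127 mm over its handle, point half-way up. A bystander.

How it is judged:
By the outcome, as a careful person would: the job done as asked, in the order asked, and still so for the second after the job is handed in, with the robot touching nothing.
It also fails if it takes over 72 s, if anything falls off the work surface, if the arm or the gripper's body presses on something with over 40 N, if the wrist force passes 120 N, or if a joint passes its speed limit or range.

## Working session

There is one attempt and no reset: what is moved stays moved. The work goes in short steps, Python scripts to look and compute and a tool call to move; the robot and the scene stay as the last step left them, time stands still between calls to the robot, and variables do not carry over. Pictures are saved under pics/ and viewed, at most 10 in all, crops included, and the job is handed in when it is done.

Besides the shell and the picture viewer there is one more tool, called as name(argument=value, ...), one argument or row to a line, values as JSON. jog_arm: Moves the arm, as the interface text tells. Its arguments: {"type":"object","properties":{"increments":{"type":"array"},"grip":{"type":"number"}},"required":["increments"]}

```bash
mkdir -p pics
cat > h.py <<'E'
import numpy as np, cv2
from rig import robot, viewer
def grab(n):
    m=viewer.camera_model(n); p,d=viewer.camera(n); np.savez(f'{n}.npz',p=p,d=d,**m); return p,d,m
def cloud(d,m):
    v,u=np.mgrid[:d.shape[0],:d.shape[1]]
    E=np.array(m['extrinsics'])
    c=np.stack([(u-m['cx'])/m['fx']*d,-(v-m['cy'])/m['fy']*d,-d],-1)
    return (c-E[:3,3])@E[:3,:3]
E
python3 - <<'E'
from h import *
print(robot.observe())
ims=[]
for n in ['scene','side','wrist']:
    p,d,m=grab(n); cv2.imwrite(f'pics/{n}0.png',p[:,:,::-1]); print(n,m)
E
```

```text
{'clock': 0.0, 'joints': array([ 1.54155358e+00,  3.85561612e-01,  6.61633191e-03, -5.44809949e-04,
       -1.19399249e+00, -2.58577168e-01]), 'joint_velocities': array([-0.00088884,  0.00089074,  0.00242718,  0.00130611, -0.00144128,
       -0.00032744]), 'tau': array([-1.37722282e-04, -3.90666890e+01,  1.87405497e+01,  4.22007009e+00,
        1.10024022e-02, -1.88079389e-04]), 'ee_pos': array([0.17732956, 0.59909587, 0.4036456 ]), 'orientation': array([[ 9.58807936e-01, -2.84054603e-01, -5.68983581e-04],
       [-2.84055167e-01, -9.58805582e-01, -2.12566086e-03],
       [ 5.82591183e-05,  2.19972323e-03, -9.99997579e-01]]), 'wrist_force': array([-0.77098008, -0.2343115 ,  0.16435077]), 'wrist_torque': array([-0.05267528,  0.0360926 ,  0.00226518]), 'grip_force': 0.0, 'finger_gap': 0.08748063199754966}
scene {'fx': 395.0451825794302, 'fy': 395.0451825794302, 'cx': 276.00925033314417, 'cy': 209.1766084117708, 'extrinsics': array([[ 0.48344163, -0.87512406, -0.0210254 , -0.26385559],
       [ 0.61768838,  0.32401124,  0.71657364, -0.448792  ],
       [-0.62027837, -0.35940867,  0.69719449, -0.68603172],
       [ 0.        ,  0.        ,  0.        ,  1.        ]])}
side {'fx': 534.2929155841274, 'fy': 534.2929155841274, 'cx': 280.61903522242005, 'cy': 208.68288950717493, 'extrinsics': array([[ 0.82342547, -0.56738797,  0.00643258, -0.46746784],
       [ 0.22682137,  0.339525  ,  0.91283889, -0.25156627],
       [-0.52011783, -0.75019575,  0.40826926, -0.9981166 ],
       [ 0.        ,  0.        ,  0.        ,  1.        ]])}
wrist {'fx': 314.48891342837186, 'fy': 314.48891342837186, 'cx': 279.53356478006054, 'cy': 205.83538198888445, 'extrinsics': array([[-0.28378427, -0.95888646,  0.00180238,  0.62423002],
       [ 0.91946476, -0.27264981, -0.28327838,  0.03418811],
       [ 0.27212322, -0.07873272,  0.95903603, -0.39063311],
       [ 0.        ,  0.        ,  0.        ,  1.        ]])}
```

View pics/scene0.png

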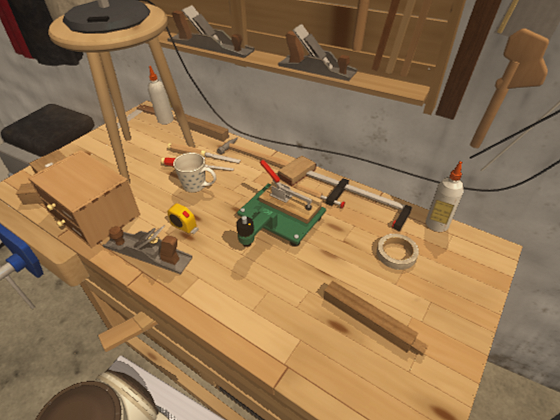

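View pics/side0.png

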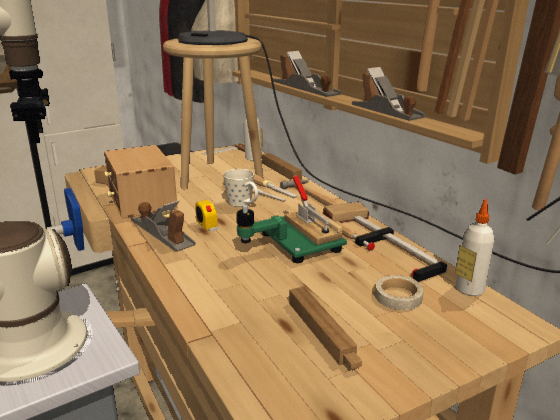

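The scene shows the leg from (322,288) to (424,350), the tenon at the right end, the knob at (245,228), the stand at (285,215), the masking tape at (397,252), the tape measure at (183,218) and the mug at (192,172). In the side view, the plain end is at (298,293) and the tenon at (352,358).

Run:
```python
from h import *
for n,leg,kn,pl in [('scene',(310,275,435,360),(232,210,262,248),(235,180,330,250)),('side',(280,280,370,370),(232,205,258,245),(245,205,350,265))]:
    f=np.load(n+'.npz'); P=cloud(f['d'],f); ok=f['d']>0; p=f['p'].astype(int)
    def sel(b): 
        m=np.zeros(ok.shape,bool); m[b[1]:b[3],b[0]:b[2]]=1; return m&ok
    m=sel(leg)&(abs(P[...,2]-.035)<.006); q=P[m]
    r=cv2.minAreaRect((q[:,:2]*1000).astype(np.float32)); print(n,'leg',r,cv2.boxPoints(r).round(0).tolist(),'z',np.median(q[:,2]))
    q=P[sel(kn)]; 
    k=q[(q[:,2]>.092)&(q[:,2]<.122)]; print('knob pts',len(k),k.min(0),k.max(0),np.median(k,0), 'max z',q[:,2].max())
    t=q[(abs(q[:,2]-.1185)<.005)]; print(' top',len(t), t.mean(0) if len(t) else 0)
    g=(p[...,1]>p[...,0]+25)&(p[...,1]>p[...,2]); 
    q=P[sel(pl)&g&(abs(P[...,2]-.034)<.008)]; r=cv2.minAreaRect((q[:,:2]*1000).astype(np.float32)); print('plate',len(q),r,cv2.boxPoints(r).round(0).tolist())
    q=P[sel(pl)&g&(P[...,2]>.058)&(P[...,2]<.09)]; r=cv2.minAreaRect((q[:,:2]*1000).astype(np.float32)); print('arm',len(q),r,cv2.boxPoints(r).round(0).tolist())
    # bystanders
a=cv2.imread('pics/scene0.png')[170:360,150:440]; cv2.imwrite('pics/c1.png',cv2.resize(a,None,fx=2.7,fy=2.7,interpolation=cv2.INTER_CUBIC))
f=np.load('scene.npz');P=cloud(f['d'],f)
for nm,b in [('tape',(165,200,205,238)),('mug',(170,150,218,192)),('roll',(375,232,420,272)),('plane',(105,220,195,275))]:
    q=P[b[1]:b[3],b[0]:b[2]].reshape(-1,3); q=q[(q[:,2]>.012)&(q[:,2]<.12)]; print(nm,np.percentile(q,2,0).round(3),np.percentile(q,98,0).round(3))
```

```text
scene leg ((473.48284912109375, -271.9537048339844), (211.46417236328125, 38.27168273925781), 79.32942962646484) [[435.0, -372.0], [473.0, -379.0], [512.0, -172.0], [474.0, -165.0]] z 0.033843481700920455
knob pts 244 [0.487009   0.04034589 0.09200151] [0.52634152 0.07982142 0.12078119] [0.49875026 0.05434914 0.1154168 ] max z 0.13515466607377433
 top 144 [0.50456611 0.05859285 0.1174427 ]
plate 1035 ((659.2546997070312, 46.07453918457031), (201.43948364257812, 146.47218322753906), 84.58750915527344) [[577.0, -47.0], [723.0, -61.0], [742.0, 139.0], [596.0, 153.0]]
arm 312 ((547.9537963867188, 53.64979553222656), (48.886924743652344, 121.25626373291016), 85.98379516601562) [[486.0, 34.0], [607.0, 25.0], [610.0, 74.0], [489.0, 82.0]]
side leg ((473.4527893066406, -269.96630859375), (215.05227661132812, 37.6828727722168), 79.6510009765625) [[436.0, -372.0], [473.0, -379.0], [511.0, -168.0], [474.0, -161.0]] z 0.03469159139431149
knob pts 257 [0.48538191 0.03796903 0.09206582] [0.52788823 0.08546263 0.12151884] [0.50024707 0.05094275 0.11091019] max z 0.13594671154066307
 top 115 [0.50455448 0.05795361 0.1179148 ]
plate 841 ((631.0316162109375, 22.120986938476562), (140.31594848632812, 207.00888061523438), 16.685565948486328) [[534.0, 101.0], [594.0, -97.0], [728.0, -57.0], [669.0, 141.0]]
arm 451 ((551.1299438476562, 54.511146545410156), (50.39936828613281, 112.0145263671875), 86.01268768310547) [[494.0, 33.0], [605.0, 25.0], [609.0, 76.0], [497.0, 84.0]]
tape [0.405 0.217 0.013] [0.525 0.302 0.09 ]
mug [0.618 0.278 0.014] [0.795 0.476 0.091]
roll [ 0.636 -0.322  0.013] [ 0.73  -0.23   0.026]
plane [0.355 0.194 0.013] [0.503 0.428 0.095]
```

View pics/c1.png

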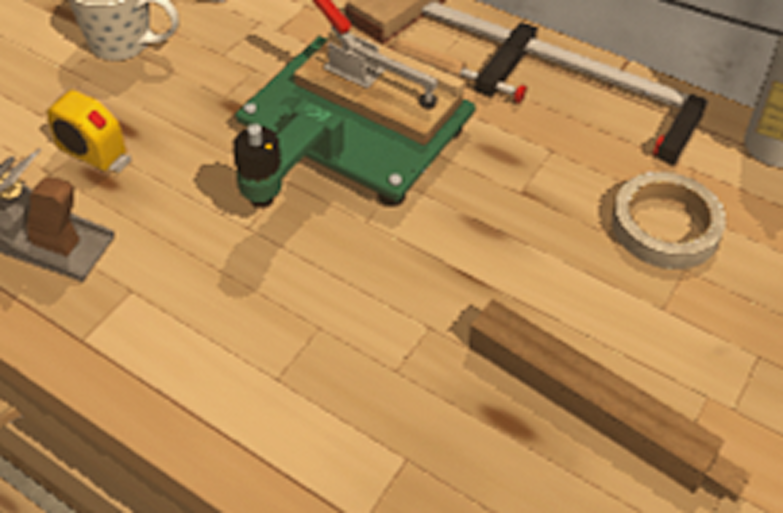

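View pics/wrist0.png

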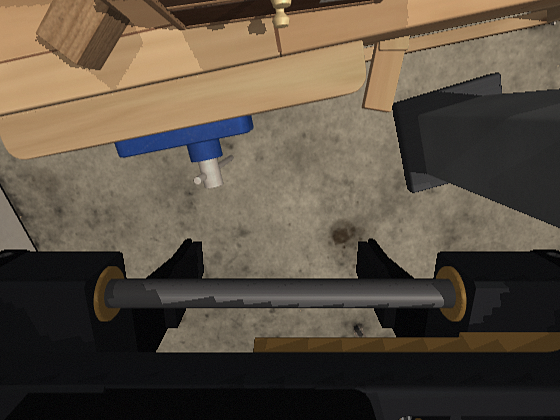

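The crop shows the plain end near (470,320) and the tenon at (740,485), with nothing between the leg and the foot at (262,198). The wrist view shows only the floor and the bench edge.

```bash
cat >> h.py <<'E'
def rel(target, yaw_y=None, pos=None, R=None):
    "tool-frame shift mm + turn deg from current (measured) pose to TCP target; yaw_y world deg of tool y"
    s=robot.observe(); R=s['orientation'] if R is None else R; pos=s['ee_pos'] if pos is None else pos
    d=R.T@(np.array(target)-pos)*1000
    t=None
    if yaw_y is not None:
        y=np.degrees(np.arctan2(R[1,1],R[0,1])); t=(y-yaw_y+180)%360-180
    return d.round(1), t
E
python3 - <<'E'
from h import *
for t in [(.40,.28,.36),(.48,0.0,.36),(.46,-.344,.30),(.46,-.344,.188)]: print(rel(t,169.5))
E
```

```text
(array([304.1, 242.7,  44.4]), np.float64(84.00370399537894))
(array([460.4, 488.5,  44.8]), np.float64(84.00370399537894))
(array([538.9, 823.9, 105.3]), np.float64(84.00370399537894))
(array([538.8, 823.7, 217.3]), np.float64(84.00370399537894))
```

jog_arm(
  increments=[45, 36, 0, 10, 90, 72, 0, 20, 135, 108, 0, 30, 180, 144, 0, 40, 225, 180, 0, 50, 270, 216, 0, 60, 304, 243, 0, 70, 335, 292, 0, 80],
)

```text
clock: 1.15
ee_pos: [0.4166, 0.2232, 0.4045]
orientation: [[-0.118, -0.993, 0.0], [-0.993, 0.118, -0.0], [0.0, -0.0, -1.0]]
wrist_force: [0.4, 0.7, -0.1]
finger_gap: 0.0868
grip_force: 0.0
```

Run:
```python
from h import *
print(robot.observe()['joints'].round(3),robot.observe()['ee_pos'])
for t in [(.48,0.0,.4),(.46,-.344,.36),(.46,-.344,.30)]: print(rel(t,169.5))
```

```text
[ 0.837  0.123 -0.351  0.    -1.097 -0.955] [0.4166356  0.22322237 0.40451257]
(array([214.2, -89.3,   4.6]), np.float64(3.710936802342246))
(array([ 558.1, -110.1,   44.6]), np.float64(3.710936802342246))
(array([ 558.1, -110.1,  104.6]), np.float64(3.710936802342246))
```

jog_arm(
  increments=[57, -20, 0, 0, 114, -40, 0, 0, 171, -60, 0, 0, 228, -80, 0, 2, 288, -90, 0, 4, 348, -98, 0, 4, 408, -104, 10, 4, 460, -106, 20, 4],
)

```text
clock: 2.15
ee_pos: [0.4687, -0.247, 0.3844]
orientation: [[-0.183, -0.983, 0.0], [-0.983, 0.183, 0.0], [-0.0, -0.0, -1.0]]
wrist_force: [-0.4, 0.8, -0.7]
finger_gap: 0.0868
grip_force: 0.0
```

jog_arm(
  increments=[40, -2, 10, 0, 80, -4, 30, 0, 90, -4, 40, 0, 90, -4, 60, 0, 90, -4, 60, 0, 90, -4, 60, 0, 90, -4, 60, 0, 90, -4, 60, 0],
)

```text
clock: 3.15
ee_pos: [0.4568, -0.3338, 0.3255]
orientation: [[-0.182, -0.983, 0.001], [-0.983, 0.182, -0.001], [0.0, -0.001, -1.0]]
wrist_force: [-0.4, -0.3, 1.0]
finger_gap: 0.0869
grip_force: 0.0
```

Run:
```python
from h import *
print(robot.observe()['joints'].round(3),robot.observe()['ee_pos'])
for t in [(.46,-.344,.30),(.46,-.344,.188)]: print(rel(t,169.5))
p,d,m=grab('wrist'); cv2.imwrite('pics/w1.png',p[:,:,::-1])
P=cloud(d,m); q=P[(d>0)&(abs(P[...,2]-.035)<.004)&(P[...,1]<-.15)&(P[...,0]<.56)]
r=cv2.minAreaRect((q[:,:2]*1000).astype(np.float32)); print(len(q),r)
```

```text
[-0.345  0.355 -0.253  0.    -0.962  0.162] [ 0.4567951  -0.33379631  0.32552006]
(array([ 9.4, -5. , 25.5]), np.float64(0.04191272631638299))
(array([  9.4,  -4.8, 137.5]), np.float64(0.04191272631638299))
5548 ((471.64898681640625, -284.5386962890625), (181.94775390625, 34.99604415893555), 79.53516387939453)
```

View pics/w1.png

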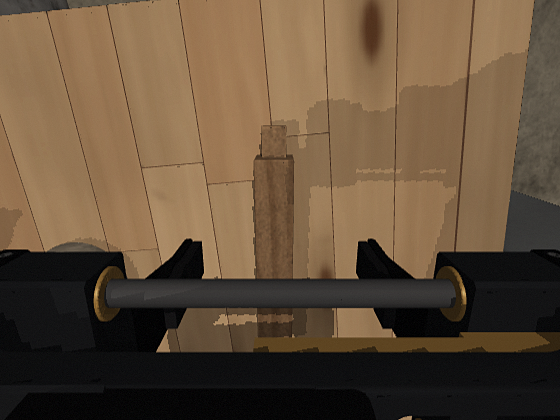

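The leg (columns 253–294, tenon at rows 125–158) runs between the open fingers. Going down now and gripping.

jog_arm(
  increments=[9, -5, 40, 0, 9, -5, 80, 0, 9, -5, 110, 0, 9, -5, 130, 0, 9, -5, 137, 0, 9, -5, 137, 0, 9, -5, 137, 0, 9, -5, 137, 0],
)

```text
clock: 4.2
ee_pos: [0.4601, -0.3439, 0.1888]
orientation: [[-0.182, -0.983, 0.002], [-0.983, 0.182, -0.001], [0.0, -0.002, -1.0]]
wrist_force: [-0.4, 0.6, -0.3]
finger_gap: 0.0873
grip_force: 0.0
```

jog_arm(
  increments=[0, 0, 0, 0, 0, 0, 0, 0, 0, 0, 0, 0, 0, 0, 0, 0, 0, 0, 0, 0, 0, 0, 0, 0, 0, 0, 0, 0, 0, 0, 0, 0],
  grip=0,
)

```text
clock: 5.2
ee_pos: [0.4599, -0.3438, 0.1877]
orientation: [[-0.182, -0.983, 0.0], [-0.983, 0.182, -0.0], [0.0, -0.0, -1.0]]
wrist_force: [1.0, -0.7, -0.8]
finger_gap: 0.0345
grip_force: 30.0
```

Run:
```python
from h import *
s=robot.observe();print(s['ee_pos'],s['wrist_force'],s['finger_gap'])
u=np.array([.182,.983]); foot=np.array([.505,.059])
# leg: lateral centre from tool; grip at leg y
g=s['ee_pos'][:2]; mid=np.array([.4733,-.271])-.014*u; ly=(g-mid)@u; print('grip at leg y',ly)
tgt=foot-(.055-ly)*u; print(tgt, rel((*tgt,s['ee_pos'][2])))
```

```text
[ 0.45991184 -0.3438364   0.18774993] [ 1.04873664 -0.68127252 -0.82276236] 0.0344517092904528
grip at leg y -0.06004304087774109
[ 0.48406217 -0.05408731] (array([-289.3,   29. ,   -0. ]), None)
```

jog_arm(
  increments=[-10, 2, 0, 0, -28, 5, 0, 0, -48, 8, 0, 0, -68, 11, 0, 0, -88, 14, 0, 0, -108, 17, 0, 0, -128, 20, 0, 0, -145, 22, 0, 0],
)

```text
clock: 6.2
ee_pos: [0.4643, -0.1953, 0.1878]
orientation: [[-0.181, -0.984, -0.001], [-0.984, 0.181, 0.0], [-0.0, 0.001, -1.0]]
wrist_force: [-1.3, -0.1, -0.9]
finger_gap: 0.0346
grip_force: 30.0
```

jog_arm(
  increments=[-20, 1, 0, 0, -40, 2, 0, 0, -60, 3, 0, 0, -80, 4, 0, 0, -100, 5, 0, 0, -120, 6, 0, 0, -135, 7, 0, 0, -144, 7, 0, 0],
)

```text
clock: 7.2
ee_pos: [0.4838, -0.0533, 0.1877]
orientation: [[-0.181, -0.983, -0.0], [-0.983, 0.181, -0.0], [0.0, 0.0, -1.0]]
wrist_force: [-0.3, -1.2, -1.5]
finger_gap: 0.0345
grip_force: 30.0
```

Run:
```python
from h import *
s=robot.observe();print(s['ee_pos'],s['wrist_force'],s['finger_gap'],s['joints'].round(2))
for n,b in [('side',(190,170,300,310)),('scene',(200,200,340,320))]:
    p,d,m=grab(n); cv2.imwrite(f'pics/{n}2.png',cv2.resize(p[b[1]:b[3],b[0]:b[2],::-1],None,fx=4,fy=4,interpolation=cv2.INTER_CUBIC))
    P=cloud(d,m)
    q=P[(d>0)&(abs(P[...,2]-.0345)<.004)&(P[...,1]>-.2)&(P[...,1]<.13)&(P[...,0]>.42)&(P[...,0]<.54)]; r=cv2.minAreaRect((q[:,:2]*1000).astype(np.float32)); print(n,len(q),r,cv2.boxPoints(r).round(0).tolist())
    q=P[(d>0)&(abs(P[...,2]-.1185)<.002)&(np.hypot(P[...,0]-.505,P[...,1]-.059)<.03)]
    print('knobtop',len(q),(q.max(0)+q.min(0))/2,q.max(0)-q.min(0))
a=[cv2.imread(f'pics/{n}2.png') for n in('side','scene')]
h=560; a=[cv2.resize(x,(int(x.shape[1]*h/x.shape[0]*.7),int(h*.7))) for x in a]; cv2.imwrite('pics/c2.png',cv2.hconcat(a)); print(cv2.hconcat(a).shape)
```

```text
[ 0.48382893 -0.0533155   0.18774759] [-0.34298043 -1.23035107 -1.50662086] 0.0345319639622645 [ 0.22  0.44 -0.58 -0.   -0.55 -0.41]
side 271 ((482.63543701171875, 5.5925140380859375), (185.51707458496094, 55.787410736083984), 88.91873931884766) [[453.0, -87.0], [509.0, -88.0], [512.0, 98.0], [456.0, 99.0]]
knobtop 58 [0.50104488 0.06362726 0.11826025] [0.02680293 0.04150663 0.00347088]
scene 458 ((496.21807861328125, 19.652877807617188), (213.51385498046875, 56.392662048339844), 80.51258850097656) [[451.0, -81.0], [506.0, -90.0], [542.0, 120.0], [486.0, 130.0]]
knobtop 92 [0.50642187 0.06118125 0.11836072] [0.03844145 0.03602159 0.00370041]
(392, 765, 3)
```

View pics/c2.png

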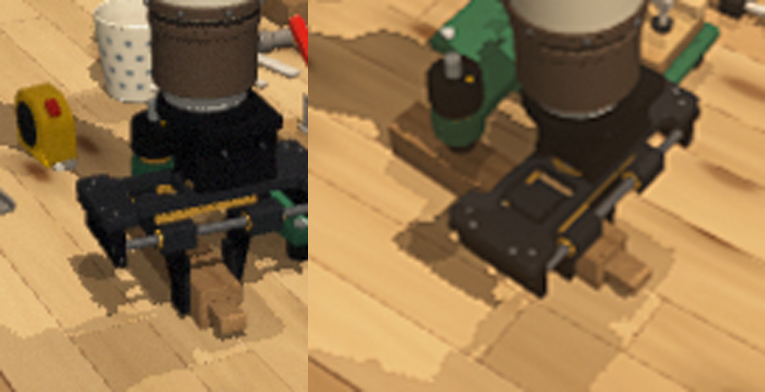

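The leg lies under the boss with its plain end beyond it (right half, about (395,140)), square in the fingers. Releasing and lifting.

jog_arm(
  increments=[0, 0, 0, 0, 0, 0, 0, 0, 0, 0, 0, 0, 0, 0, -10, 0, 0, 0, -50, 0, 0, 0, -100, 0, 0, 0, -160, 0, 0, 0, -190, 0],
  grip=1,
)

```text
clock: 8.3
ee_pos: [0.4839, -0.0546, 0.3822]
orientation: [[-0.182, -0.983, 0.007], [-0.983, 0.182, 0.001], [-0.002, -0.007, -1.0]]
wrist_force: [-0.1, -0.9, -0.3]
finger_gap: 0.0866
grip_force: 0.0
```

jog_arm(
  increments=[-10, 0, 0, -10, -20, 0, 0, -20, -20, 0, 0, -30, -20, 0, 0, -40, -20, 0, 0, -50, -20, 0, 0, -60, -20, 0, 0, -70, -20, 0, 0, -80],
)

```text
clock: 9.3
ee_pos: [0.4873, -0.0349, 0.3785]
orientation: [[0.939, -0.345, 0.001], [-0.345, -0.939, 0.0], [0.001, -0.0, -1.0]]
wrist_force: [0.2, -0.4, -0.1]
finger_gap: 0.0871
grip_force: 0.0
```

Run:
```python
from h import *
s=robot.observe();print(s['ee_pos'],s['joints'].round(2))
for n in ['wrist','scene','side']:
    p,d,m=grab(n)
    if n=='wrist': cv2.imwrite('pics/w3.png',p[:,:,::-1])
    P=cloud(d,m)
    q=P[(d>0)&(abs(P[...,2]-.0345)<.003)&(P[...,1]>-.16)&(P[...,1]<.13)&(P[...,0]>.43)&(P[...,0]<.55)]; r=cv2.minAreaRect((q[:,:2]*1000).astype(np.float32)); print(n,len(q),r,cv2.boxPoints(r).round(0).tolist())
    q=P[(d>0)&(abs(P[...,2]-.1185)<.003)&(np.hypot(P[...,0]-.505,P[...,1]-.059)<.03)]
    if len(q): print('knobtop',len(q),(q.max(0)+q.min(0))/2,q.max(0)-q.min(0),cv2.minEnclosingCircle((q[:,:2]*1000).astype(np.float32)))
print(rel((.506,.060,.36)))
```

```text
[ 0.48726601 -0.03489881  0.37846044] [ 0.26  0.17 -0.36 -0.   -1.04  0.96]
wrist 4594 ((498.49444580078125, 20.588226318359375), (211.85227966308594, 35.343441009521484), 79.33888244628906) [[462.0, -80.0], [496.0, -87.0], [535.0, 121.0], [501.0, 128.0]]
knobtop 1441 [0.5088464  0.06295681 0.11850028] [0.03939506 0.04056233 0.00599718] ((509.0715026855469, 63.0147819519043), 20.424362182617188)
scene 847 ((496.6456604003906, 17.7774658203125), (211.61131286621094, 36.80601501464844), 79.43848419189453) [[459.0, -83.0], [495.0, -90.0], [534.0, 118.0], [498.0, 125.0]]
knobtop 125 [0.50593641 0.06068195 0.11821695] [0.04125689 0.03749134 0.00542106] ((505.9441223144531, 59.5072021484375), 20.65975570678711)
side 607 ((496.6427001953125, 19.548423767089844), (214.77655029296875, 37.6281852722168), 78.80030822753906) [[457.0, -82.0], [494.0, -89.0], [536.0, 121.0], [499.0, 129.0]]
knobtop 97 [0.50597008 0.06137626 0.11840153] [0.03852156 0.04213695 0.0056825 ] ((506.8906555175781, 61.21714782714844), 21.250722885131836)
(array([-16. , -95.3,  18.4]), None)
```

View pics/w3.png

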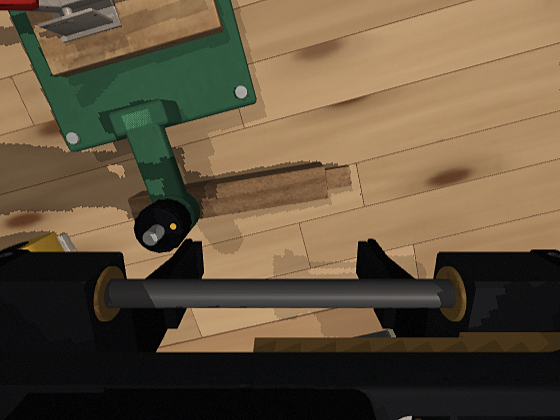

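The view shows the foot's boss/knob at (165,225) over the leg, which runs from (130,205) to (327,182), tenon at (340,178). The leg is under the foot with a lateral offset of about 2 mm, which is within the 5.5 mm margin, and roughly 60 mm of leg lies beyond the foot. Next, the knob.

Run:
```python
from h import *
print(rel((.507,.061,.3785)),rel((.507,.061,.272)))
```

```text
(array([-15.4, -96.6,  -0.1]), None) (array([-15.5, -96.6, 106.4]), None)
```

jog_arm(
  increments=[-5, -30, 0, 0, -10, -60, 0, 0, -15, -90, 0, 0, -15, -97, 0, 0, -15, -97, 0, 0, -15, -97, 30, 0, -15, -97, 50, 0, -15, -97, 60, 0],
)

```text
clock: 10.45
ee_pos: [0.5071, 0.0604, 0.3168]
orientation: [[0.936, -0.352, -0.002], [-0.352, -0.936, -0.001], [-0.001, 0.001, -1.0]]
wrist_force: [0.6, -0.2, 0.4]
finger_gap: 0.0866
grip_force: 0.0
```

Run:
```python
from h import *
s=robot.observe();print(s['ee_pos'],s['joints'].round(2),rel((.507,.061,.272)))
p,d,m=grab('wrist');P=cloud(d,m)
q=P[(d>0)&(abs(P[...,2]-.1185)<.003)&(np.hypot(P[...,0]-.505,P[...,1]-.059)<.03)]
if len(q): print('knobtop',len(q),cv2.minEnclosingCircle((q[:,:2]*1000).astype(np.float32)))
```

```text
[0.50708786 0.06041257 0.31682777] [ 0.44  0.28 -0.39 -0.   -0.9   0.77] (array([-0.2, -0.6, 44.8]), None)
knobtop 2514 ((508.9205017089844, 63.3775520324707), 20.33297348022461)
```

jog_arm(
  increments=[0, -1, 15, 0, 0, -1, 30, 0, 0, -1, 42, 0, 0, -1, 45, 0, 0, -1, 45, 0, 0, -1, 45, 0, 0, -1, 45, 0, 0, -1, 45, 0],
)

```text
clock: 11.5
ee_pos: [0.5079, 0.0624, 0.273]
orientation: [[0.937, -0.35, 0.001], [-0.35, -0.937, 0.0], [0.0, -0.0, -1.0]]
wrist_force: [0.4, 0.7, 0.7]
finger_gap: 0.087
grip_force: 0.0
```

jog_arm(
  increments=[0, 0, 0, 0, 0, 0, 0, 0, 0, 0, 0, 0, 0, 0, 0, 0, 0, 0, 0, 0, 0, 0, 0, 0, 0, 0, 0, 0, 0, 0, 0, 0],
  grip=0,
)

```text
clock: 12.5
ee_pos: [0.5082, 0.0632, 0.2729]
orientation: [[0.937, -0.35, 0.002], [-0.35, -0.937, 0.002], [0.001, -0.002, -1.0]]
wrist_force: [0.4, 5.7, -0.9]
finger_gap: 0.0394
grip_force: 30.0
```

Run:
```python
from h import *
s=robot.observe();print({k:np.round(s[k],4) for k in ('ee_pos','joints','wrist_force','wrist_torque','finger_gap','grip_force')})
```

```text
{'ee_pos': array([0.5082, 0.0632, 0.2729]), 'joints': array([ 0.4408,  0.3364, -0.4433, -0.001 , -0.7887,  0.7735]), 'wrist_force': array([ 0.4434,  5.7468, -0.899 ]), 'wrist_torque': array([ 1.5867, -0.0172,  0.062 ]), 'finger_gap': np.float64(0.0394), 'grip_force': np.float64(29.9909)}
```

jog_arm(
  increments=[0, -1, 0, 0, 0, -1, 0, 8, 0, -1, 0, 18, 0, -1, 0, 28, 0, -1, 0, 38, 0, -1, 0, 48, 0, -1, 0, 57, 0, -1, 0, 57],
)

```text
clock: 13.5
ee_pos: [0.5083, 0.0634, 0.2728]
orientation: [[0.218, -0.976, 0.0], [-0.976, -0.218, 0.0], [-0.0, -0.001, -1.0]]
wrist_force: [-0.3, 4.0, -0.7]
finger_gap: 0.0393
grip_force: 30.0
```

Run:
```python
from h import *
s=robot.observe();print({k:np.round(s[k],4) for k in ('ee_pos','joints','wrist_force','wrist_torque','finger_gap','grip_force')})
p,d,m=grab('wrist'); a=p[:,:,::-1]
q,d2,m2=grab('side'); b=cv2.resize(q[195:285,200:320,::-1],None,fx=4.66,fy=4.66,interpolation=cv2.INTER_CUBIC)[:420]
a=cv2.resize(a[150:400,150:410],None,fx=.9,fy=.9); b=cv2.resize(b,(560,420)); a=cv2.resize(a,(240,231)); a=cv2.copyMakeBorder(a,0,189,0,0,0); cv2.imwrite('pics/c4.png',cv2.hconcat([a,b]))
```

```text
{'ee_pos': array([0.5083, 0.0634, 0.2728]), 'joints': array([ 4.414e-01,  3.369e-01, -4.430e-01, -2.000e-04, -7.903e-01,
       -2.214e-01]), 'wrist_force': array([-0.3164,  4.0307, -0.6707]), 'wrist_torque': array([ 1.0621, -0.0907, -0.0969]), 'finger_gap': np.float64(0.0393), 'grip_force': np.float64(29.9913)}
```

View pics/c4.png

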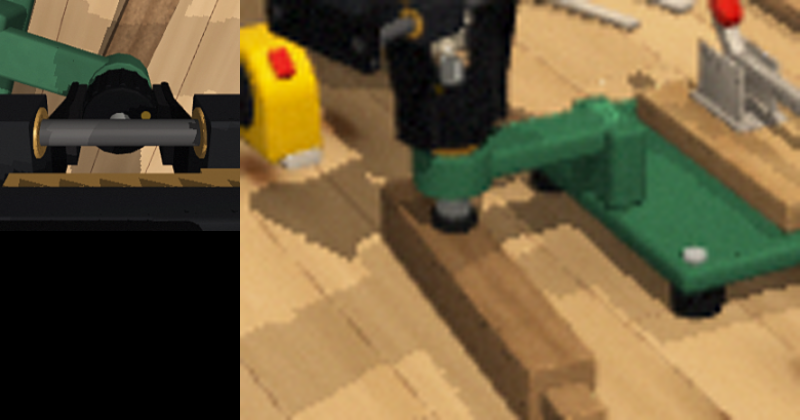

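The right half shows the pad at (455,222), hovering just above the leg and right of its middle. I'll measure that offset properly with depth, comparing the pad to the leg edges.

Run:
```python
from h import *
from scipy.optimize import least_squares
for n in ['side','scene']:
    f=np.load('side.npz') if n=='side' else None
    if f is None: grab('scene'); f=np.load('scene.npz')
    P=cloud(f['d'],f); p=f['p'].astype(int).sum(2); ok=f['d']>0
    near=ok&(np.hypot(P[...,0]-.507,P[...,1]-.061)<.017)
    dark=near&(P[...,2]>.038)&(P[...,2]<.05)
    q=P[dark]; print(n,len(q))
    if len(q)>4:
        C=np.array(f['extrinsics']); c=-C[:3,:3].T@C[:3,3]
        q=q[q[:,2]<.049]
        r=least_squares(lambda x:np.hypot(q[:,0]-x[0],q[:,1]-x[1])-.012,[.507,.061],loss='soft_l1',f_scale=.002); print('pad centre',r.x,len(q),np.sqrt(np.mean(r.fun**2)),'zmin',np.sort(q[:,2])[:5], 'extent',q.min(0),q.max(0))
    # leg top
    l=ok&(abs(P[...,2]-.0345)<.003)&(P[...,1]>-.095)&(P[...,1]<.13)&(P[...,0]>.44)&(P[...,0]<.55)
    w=P[l]; u=np.array([.185,.983]);u/=np.linalg.norm(u); v=np.array([u[1],-u[0]])
    for lo,hi in [(-.08,-.04),(-.04,0),(0,.03),(.03,.06)]:
        k=w[(w[:,1]>lo)&(w[:,1]<hi)]
        if len(k): t=k[:,:2]@v; print(lo,len(k),'lat',np.percentile(t,[1,99]))
    if len(q)>4: print('pad lat',r.x@v)
```

```text
side 49
pad centre [0.50927501 0.06570759] 45 0.0022412936282685406 zmin [0.03819117 0.03864035 0.03921584 0.03938749 0.03946847] extent [0.49502074 0.04958613 0.03819117] [0.51638398 0.0756312  0.04895076]
-0.08 149 lat [0.46724468 0.50258975]
-0.04 141 lat [0.4669649 0.501157 ]
0 94 lat [0.46738393 0.50193874]
0.03 86 lat [0.46683249 0.50133474]
pad lat 0.4883359417318268
scene 25
pad centre [0.50888901 0.0620814 ] 25 0.001495777901409217 zmin [0.03800788 0.03889709 0.03891846 0.03925893 0.03974378] extent [0.49565549 0.04821156 0.03800788] [0.50921395 0.06649255 0.04417817]
-0.08 195 lat [0.46725146 0.50206944]
-0.04 192 lat [0.46687565 0.50126751]
0 137 lat [0.46730079 0.50193625]
0.03 112 lat [0.46720202 0.50188323]
pad lat 0.488627273717078
```

The pad sits about 3–4 mm off the leg's centreline, which leaves little margin. I'll re-grip the leg and nudge it, before screwing further.

jog_arm(
  increments=[0, 0, 0, 0, 0, 0, 0, 0, 0, 0, 0, 0, 0, 0, 0, 0, 0, 0, -20, 0, 0, 0, -60, 0, 0, 0, -90, 0, 0, 0, -90, 0],
  grip=1,
)

```text
clock: 14.65
ee_pos: [0.5087, 0.0634, 0.3653]
orientation: [[0.217, -0.976, 0.006], [-0.976, -0.217, 0.002], [-0.001, -0.006, -1.0]]
wrist_force: [-0.7, -0.3, 0.1]
finger_gap: 0.0868
grip_force: 0.0
```

Run:
```python
from h import *
print(robot.observe()['ee_pos'],rel((.4839,-.0535,.36),169.5))
p,d,m=grab('wrist');P=cloud(d,m)
q=P[(d>0)&(abs(P[...,2]-.1185)<.002)&(np.hypot(P[...,0]-.508,P[...,1]-.062)<.03)]
print('knobtop',len(q),cv2.minEnclosingCircle((q[:,:2]*1000).astype(np.float32)))
l=P[(d>0)&(abs(P[...,2]-.0345)<.003)&(P[...,1]>-.095)&(P[...,1]<.13)&(P[...,0]>.44)&(P[...,0]<.55)]
v=np.array([.983,-.185]);t=l[:,:2]@v; print('lat',np.percentile(t,[1,99]))
```

```text
[0.5086641  0.06338357 0.36534737] (array([108.7,  49.6,   5. ]), np.float64(23.032166396654247))
knobtop 1644 ((508.7259216308594, 63.115760803222656), 19.842376708984375)
lat [0.46889235 0.50316607]
```

jog_arm(
  increments=[30, 14, 0, 5, 60, 28, 0, 12, 90, 42, 0, 18, 109, 50, 0, 23, 109, 50, 0, 23, 109, 50, 40, 23, 109, 50, 80, 23, 109, 50, 100, 23],
)

```text
clock: 15.7
ee_pos: [0.4822, -0.0535, 0.2599]
orientation: [[-0.181, -0.984, -0.005], [-0.984, 0.181, -0.001], [0.002, 0.005, -1.0]]
wrist_force: [-0.0, 0.1, 0.5]
finger_gap: 0.0871
grip_force: 0.0
```

jog_arm(
  increments=[0, 0, 40, 0, 0, 0, 65, 0, 0, 0, 73, 0, 0, 0, 75, 0, 0, 0, 75, 0, 0, 0, 75, 0, 0, 0, 75, 0, 0, 0, 75, 0],
)

```text
clock: 16.7
ee_pos: [0.483, -0.054, 0.1881]
orientation: [[-0.182, -0.983, 0.001], [-0.983, 0.182, 0.0], [-0.0, -0.001, -1.0]]
wrist_force: [-1.0, -0.6, 0.4]
finger_gap: 0.0867
grip_force: 0.0
```

jog_arm(
  increments=[0, 0, 0, 0, 0, 0, 0, 0, 0, 0, 0, 0, 0, 0, 0, 0, 0, 0, 0, 0, 0, 0, 0, 0, 0, 0, 0, 0, 0, 0, 0, 0],
  grip=0,
)

```text
clock: 17.7
ee_pos: [0.4831, -0.0539, 0.1877]
orientation: [[-0.182, -0.983, 0.0], [-0.983, 0.182, 0.0], [-0.0, -0.0, -1.0]]
wrist_force: [0.5, 0.0, -1.0]
finger_gap: 0.035
grip_force: 30.0
```

jog_arm(
  increments=[0, -1, 0, 0, 0, -2, 0, 0, 0, -3, 0, 0, 0, -3.5, 0, 0, 0, -3.5, 0, 0, 0, -3.5, 0, 0, 0, -3.5, 0, 0, 0, -3.5, 0, 0],
)

```text
clock: 18.7
ee_pos: [0.4863, -0.0547, 0.1877]
orientation: [[-0.182, -0.983, -0.0], [-0.983, 0.182, -0.0], [0.0, 0.0, -1.0]]
wrist_force: [-3.0, -1.8, 3.7]
finger_gap: 0.0346
grip_force: 30.0
```

jog_arm(
  increments=[0, 0, 0, 0, 0, 0, 0, 0, 0, 0, 0, 0, 0, 0, -20, 0, 0, 0, -60, 0, 0, 0, -110, 0, 0, 0, -160, 0, 0, 0, -180, 0],
  grip=1,
)

```text
clock: 19.7
ee_pos: [0.4869, -0.0545, 0.3712]
orientation: [[-0.182, -0.983, 0.007], [-0.983, 0.182, 0.001], [-0.002, -0.006, -1.0]]
wrist_force: [0.4, 0.2, -0.5]
finger_gap: 0.0866
grip_force: 0.0
```

jog_arm(
  increments=[0, 0, 0, -10, 0, 0, 0, -20, 0, 0, 0, -30, 0, 0, 0, -40, 0, 0, 0, -50, 0, 0, 0, -60, 0, 0, 0, -70, 0, 0, 0, -80],
)

```text
clock: 20.7
ee_pos: [0.4865, -0.0545, 0.3677]
orientation: [[0.939, -0.345, 0.0], [-0.345, -0.939, 0.0], [0.0, -0.0, -1.0]]
wrist_force: [0.3, -0.6, -0.4]
finger_gap: 0.0868
grip_force: 0.0
```

Run:
```python
from h import *
print(robot.observe()['ee_pos'],rel((.5085,.0635,.273)))
v=np.array([.983,-.185])
for n in ['wrist','side','scene']:
    p,d,m=grab(n);P=cloud(d,m)
    q=P[(d>0)&(abs(P[...,2]-.1185)<.002)&(np.hypot(P[...,0]-.508,P[...,1]-.062)<.03)]
    c=np.array(cv2.minEnclosingCircle((q[:,:2]*1000).astype(np.float32))[0])
    l=P[(d>0)&(abs(P[...,2]-.0345)<.003)&(P[...,1]>-.085)&(P[...,1]<.13)&(P[...,0]>.44)&(P[...,0]<.55)]
    t=l[:,:2]@v; print(n,'knob',c,c@v,'lat',np.percentile(t,[1,99])*1000)
    r=cv2.minAreaRect((l[:,:2]*1000).astype(np.float32)); print(r, cv2.boxPoints(r).round().tolist())
```

```text
[ 0.48648486 -0.05453689  0.36767737] (array([ -20.1, -118.4,   94.7]), None)
wrist knob [508.902771    63.35148621] 488.53139894104004 lat [471.69384124 506.06613382]
((500.978271484375, 20.21070098876953), (212.292724609375, 35.60645294189453), 79.09648132324219) [[463.0, -81.0], [498.0, -87.0], [539.0, 121.0], [504.0, 128.0]]
side knob [506.52749634  62.55836105] 486.34323210525514 lat [469.14144898 504.40487698]
((499.6805725097656, 21.293655395507812), (216.70358276367188, 37.435752868652344), 79.172607421875) [[461.0, -82.0], [498.0, -89.0], [538.0, 124.0], [502.0, 131.0]]
scene knob [506.23925781  61.1579361 ] 486.3189722518921 lat [469.5397918  504.74744559]
((499.02764892578125, 17.71038818359375), (210.9834442138672, 37.74375915527344), 79.26246643066406) [[461.0, -82.0], [498.0, -89.0], [537.0, 118.0], [500.0, 125.0]]
```

Now centred within about 1 mm. Back to the knob.

jog_arm(
  increments=[-8, -45, 0, 0, -16, -90, 0, 0, -20, -118, 0, 0, -20, -118, 0, 0, -20, -118, 20, 0, -20, -118, 50, 0, -20, -118, 80, 0, -20, -118, 94, 0],
)

```text
clock: 21.85
ee_pos: [0.5085, 0.062, 0.2723]
orientation: [[0.936, -0.352, -0.003], [-0.352, -0.936, -0.001], [-0.002, 0.002, -1.0]]
wrist_force: [1.1, -0.5, 0.2]
finger_gap: 0.0868
grip_force: 0.0
```

jog_arm(
  increments=[0, 0, 0, 0, 0, 0, 0, 0, 0, 0, 0, 0, 0, 0, 0, 0, 0, 0, 0, 0, 0, 0, 0, 0, 0, 0, 0, 0, 0, 0, 0, 0],
)

```text
clock: 22.85
ee_pos: [0.509, 0.063, 0.2737]
orientation: [[0.937, -0.35, -0.0], [-0.35, -0.937, -0.0], [-0.0, 0.0, -1.0]]
wrist_force: [0.2, -0.5, -0.7]
finger_gap: 0.0874
grip_force: 0.0
```

jog_arm(
  increments=[0, 0, 0, 0, 0, 0, 0, 0, 0, 0, 0, 0, 0, 0, 0, 0, 0, 0, 0, 0, 0, 0, 0, 0, 0, 0, 0, 0, 0, 0, 0, 0],
  grip=0,
)

```text
clock: 23.85
ee_pos: [0.5091, 0.0632, 0.2738]
orientation: [[0.937, -0.35, 0.001], [-0.35, -0.937, 0.0], [0.0, -0.001, -1.0]]
wrist_force: [-0.4, 2.7, -0.3]
finger_gap: 0.039
grip_force: 30.0
```

Run:
```python
from h import *
s=robot.observe();print({k:np.round(s[k],4) for k in ('ee_pos','joints','wrist_force','wrist_torque','finger_gap','grip_force')})
```

```text
{'ee_pos': array([0.5091, 0.0632, 0.2738]), 'joints': array([ 4.402e-01,  3.367e-01, -4.400e-01, -3.000e-04, -7.934e-01,
        7.733e-01]), 'wrist_force': array([-0.397 ,  2.652 , -0.3267]), 'wrist_torque': array([0.7632, 0.1052, 0.0379]), 'finger_gap': np.float64(0.039), 'grip_force': np.float64(29.9883)}
```

jog_arm(
  increments=[0, 0, 0, 8, 0, 0, 0, 16, 0, 0, 0, 24, 0, 0, 0, 24, 0, 0, 0, 24, 0, 0, 0, 24, 0, 0, 0, 24, 0, 0, 0, 24],
)

```text
clock: 24.85
ee_pos: [0.509, 0.063, 0.2737]
orientation: [[0.714, -0.701, -0.0], [-0.701, -0.714, 0.0], [-0.0, -0.0, -1.0]]
wrist_force: [-0.6, 3.1, 1.2]
finger_gap: 0.0393
grip_force: 30.0
```

jog_arm(
  increments=[0, 0, 0, 8, 0, 0, 0, 15, 0, 0, 0, 15, 0, 0, 0, 15, 0, 0, 0, 15, 0, 0, 0, 15, 0, 0, 0, 15, 0, 0, 0, 15],
)

```text
clock: 25.85
ee_pos: [0.5089, 0.0629, 0.2738]
orientation: [[0.508, -0.861, -0.0], [-0.861, -0.508, -0.0], [-0.0, 0.0, -1.0]]
wrist_force: [-4.0, 2.3, 4.3]
finger_gap: 0.0396
grip_force: 30.0
```

Run:
```python
from h import *
s=robot.observe();print({k:np.round(s[k],4) for k in ('ee_pos','joints','wrist_force','wrist_torque')})
f=[]
for i in range(4): p,d,m=grab('side'); f.append(robot.observe()['wrist_force'])
print(np.mean(f,0),np.std(f,0))
p,d,m=grab('side'); cv2.imwrite('pics/s5.png',cv2.resize(p[200:280,210:310,::-1],None,fx=7,fy=7,interpolation=cv2.INTER_CUBIC))
```

```text
{'ee_pos': array([0.5089, 0.0629, 0.2738]), 'joints': array([ 0.4399,  0.3366, -0.4404,  0.    , -0.7942,  0.0928]), 'wrist_force': array([-4.0119,  2.2774,  4.2661]), 'wrist_torque': array([0.6358, 1.0006, 0.015 ])}
[-2.86801769  2.36286768  5.39716346] [0.41002813 0.29094742 0.72485944]
```

View pics/s5.png

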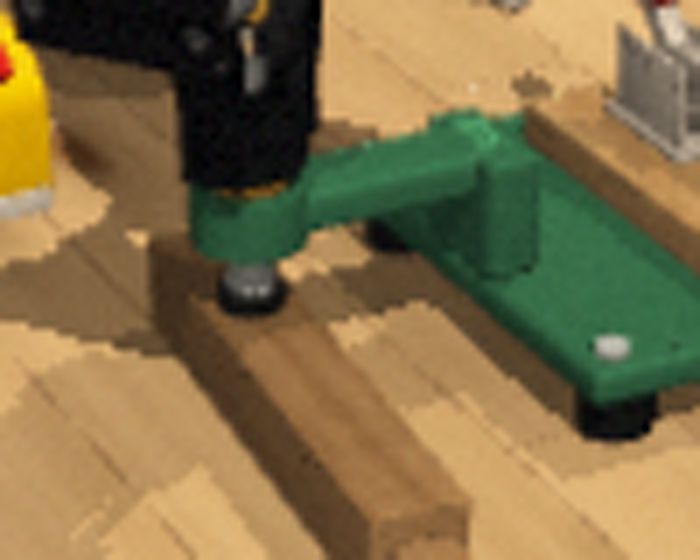

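The pad (250,290) sits on the leg, centred across its width. The upward force rose from about 0 to 5 N, so it bears lightly. Letting go and retreating.

jog_arm(
  increments=[0, 0, 0, 0, 0, 0, 0, 0, 0, 0, 0, 0, 0, 0, 0, 0, 0, 0, -20, 0, 0, 0, -60, 0, 0, 0, -110, 0, 0, 0, -130, 0],
  grip=1,
)

```text
clock: 27.1
ee_pos: [0.5094, 0.063, 0.4071]
orientation: [[0.508, -0.861, 0.006], [-0.861, -0.508, 0.002], [0.001, -0.006, -1.0]]
wrist_force: [0.3, -0.2, -0.6]
finger_gap: 0.087
grip_force: 0.0
```

Run:
```python
from h import *
s=robot.observe();print(s['ee_pos'],s['wrist_force'])
v=np.array([.983,-.185])
for n in ['wrist','side','scene']:
    p,d,m=grab(n);P=cloud(d,m)
    q=P[(d>0)&(abs(P[...,2]-.1185)<.002)&(np.hypot(P[...,0]-.508,P[...,1]-.062)<.03)]
    c=np.array(cv2.minEnclosingCircle((q[:,:2]*1000).astype(np.float32))[0]) if len(q) else np.zeros(2)
    l=P[(d>0)&(abs(P[...,2]-.0345)<.003)&(P[...,1]>-.085)&(P[...,1]<.13)&(P[...,0]>.44)&(P[...,0]<.55)]
    t=l[:,:2]@v; print(n,'knob',c,c@v,'lat',np.percentile(t,[1,99])*1000,'topz',np.median(l[:,2]))
    q=P[(d>0)&(np.hypot(P[...,0]-.508,P[...,1]-.062)<.02)]; print('spindle top',np.sort(q[:,2])[-5:])
    if n=='side': cv2.imwrite('pics/s6.png',cv2.resize(p[180:300,190:350,::-1],None,fx=5,fy=5,interpolation=cv2.INTER_CUBIC))
```

```text
[0.50937391 0.0629844  0.40706005] [ 0.31689763 -0.20236122 -0.57130408]
wrist knob [508.71539307  63.30371475] 488.35604415512086 lat [471.51996586 505.88675514] topz 0.03432346273141456
spindle top [0.12859678 0.1286047  0.12871063 0.12903667 0.12904828]
side knob [507.20111084  61.11529922] 487.2723615989685 lat [469.27678029 504.66368656] topz 0.034858839130788244
spindle top [0.40565163 0.40588505 0.40592837 0.40604152 0.40604608]
scene knob [506.30691528  60.21912003] 486.55916051864625 lat [469.63673007 504.74466645] topz 0.034007343758783996
spindle top [0.59258878 0.5926094  0.59262044 0.59264225 0.59268522]
```

View pics/s6.png

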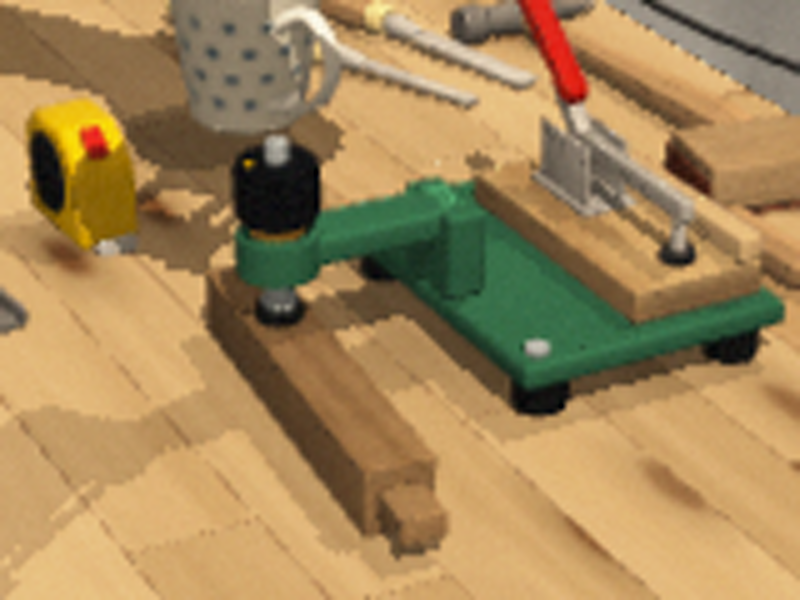

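The pad (278,308) rests in the middle of the leg's width. The leg is flat and the tape measure and mug are untouched.

```bash
python3 -c "
from rig import robot
print(robot.hand_in())"
```

```text
the job is handed in; nothing more can be done
None
```

The job is handed in: the leg lies flat under the foot, with the pad centred to about 1 mm across its width and bearing at roughly 5 N (last wrist-force reading before letting go), and the tape measure, masking tape and mug were not touched.

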